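# Put the reagent bottles back in their own spill trays

### The arm

A 6-joint arm with a two-finger parallel gripper is mounted at the origin on the work surface. World frame = base frame: x ahead of the robot, y to its left, z up, the work surface at z = 0. Lengths are in m, angles in rad, forces in N, time in s.
With the tool pointing down it reaches from about 0.225 to 0.875 m from the base axis. Payload 3.4 kg.
Tool frame: the origin (TCP) lies midway between the tips of the shut fingers; the grasp point (between the pads) lies 19 mm behind it (manip.grip_point_offset is the distance from the TCP to the grasp point, in m); z points along the fingers, y is the line along which they close (so a half turn about z gives the same grasp; the last joint's range is limited). The gripper opens to 85 mm and grips with 20 to 120 N. Pads are 22 mm wide; open, the fingers measure 114 mm over their backs; the gripper's body (76 mm by 85 mm) begins 54 mm behind the grasp point. The pads swing forward as they close: fully open they stand 13 mm farther back than shut.
Start: joints at [-1.279, 0.276, 1.505, -0, 1.361, -0.121], TCP at [0.231, -0.527, 0.231] pointing down, gripper open.
Joint ranges: [-2.89, 2.89], [-0.75, 2.08], [0.22, 2.7], [-1.18, 4.32], [0.11, 2.71], [-2.7, 2.7]. Speed limits (rad/s): [2.57, 2.57, 3.14, 3.14, 3.14, 3.14].

### API

Orientations are given as a unit quaternion [w, x, y, z].
In Python, from rig import manip gives the robot as it stands.
- The arm moves only by the shell command python3 -m handwheel 'ROWS' [FORCE]. ROWS is JSON, a list of rows, each an object with "translation": the shift along the tool's x, y, z in m, a list of three; "angular": the turn, a rotation vector about the tool's x, y, z in degrees, a list of three; "hand": the closure, from 0 (fully open) to 1 (shut). A call has 1 to 10 rows; each row shifts and turns the commanded pose from where the row before left it, along the tool's axes as they then stand; what a row does not reach is not made up. A row lasts 1/12 s, in which the tool goes at most 41.7 mm and 7.16 degrees, less where a joint would pass 70% of its speed; a pose out of reach is approached as far as the arm can. A call with a gripper value outside its range is refused whole. The fingers move at their own pace and stop on an object; FORCE is the grip in N (left out, the last holds). Time passes only in rows, so rows that do not move let the fingers close. It gives the time, the measured TCP pose, the force, the opening and the grip force at its end, in the units of the state.
- manip.get_state(): the state, without advancing time (a new reading comes with each control period).
- manip.get_image(name): name is "scene" or "top" or "wrist"; returns the picture (400x640x3 uint8, red, green, blue); there is no depth.
- manip.camera_info(name): a dict with "camera_matrix" (3x3 intrinsics, pixels), "k1" (the pictures are not rectified: a ray, as slopes to the right and down, at radius r is drawn at 1 + k1 r^2 times it, then the intrinsics apply), "eye" and "orientation" of the camera in the world; the wrist camera has in their place "tool_from_camera" (4x4, takes a point from camera to tool coordinates, whose origin is the TCP and whose axes are the flange's). Camera axes: x right, y down, z forward; pixel columns grow to the right and rows downward; lengths in m; the calibration is good to about 2 mm. A picture is of the moment at which its call begins: read the wrist's pose just before it. camera_info takes no time and is no camera call.
- manip.sign_off(): hands the job in; it is judged then, once.
The state is a dict: "clock": time; "qpos": joint angles; "qd": joint speeds; "effort": joint torques, N m; "position": TCP position; "ee_rot": TCP orientation; "contact_force": force on the tool from outside, world axes, zero at the start; "moment": the same for the moment, N m; "width": finger opening in m; "gripper_force": force on a finger pad.
Only numpy, scipy, OpenCV 4.12 (cv2) and the standard library are available. Lean on these libraries where they do the work, as an engineer would, in place of code of your own. Each camera call takes 0.05 s, during which the arm holds its last target. There are 200 camera calls.

### The job

The reagent bottles have been left muddled: two stand loose on the bench and two stand in trays meant for other chemicals. Stand each bottle upright in the spill tray of its own cap colour (red in red, yellow in yellow, blue in blue, green in green), flat on the tray's floor. Set them down gently without dropping or tipping any, and leave the beaker and the flask where they are.

Things in the scene. Friction and masses are not known exactly. Their poses are not given: they have to be found in the camera images.
- bottle_red_centre (a point): The flammable: closed round brown glass bottle with a narrow red screw cap and a red band on its paper label; 124 mm tall, straight body 60 mm across up to 78 mm above its foot, then a shoulder and a cap 33 mm across and 22 mm high; about 260 g. This point is on its axis, half-way up (62 mm above its foot); z is up along the bottle. It stands on the bench at the start.
- bottle_yellow_centre (a point): The oxidiser: closed round brown glass wide-mouth jar with a wide yellow screw cap and a yellow band on its paper label; 100 mm tall, straight body 62 mm across up to 66 mm above its foot, then a shoulder and a cap 53 mm across and 20 mm high; about 220 g. This point is on its axis, half-way up (50 mm above its foot); z is up along the bottle. It stands on the bench at the start.
- bottle_blue_centre (a point): The toxic: closed round white plastic bottle with a narrow blue screw cap and a blue band on its paper label; 116 mm tall, straight body 58 mm across up to 76 mm above its foot, then a shoulder and a cap 33 mm across and 21 mm high; about 200 g. This point is on its axis, half-way up (58 mm above its foot); z is up along the bottle. It starts in the red or the yellow tray, where it does not belong.
- bottle_green_centre (a point): The general reagent: closed round white plastic wide-mouth bottle with a wide green screw cap and a green band on its paper label; 106 mm tall, straight body 61 mm across up to 70 mm above its foot, then a shoulder and a cap 49 mm across and 20 mm high; about 180 g. This point is on its axis, half-way up (53 mm above its foot); z is up along the bottle. It starts in the red or the yellow tray (the one without the blue-capped bottle), where it does not belong.
- tray_red: Red spill tray for the flammable bottle: open square plastic tray, 100 mm square outside (106 mm over the lip), 94 mm inside, rim 22 mm high, floor 3 mm thick; it does not slide. Origin: centre of its underside, on the bench (floor top 3 mm higher); x and y run along its sides.
- tray_yellow: Yellow spill tray for the oxidiser bottle: open square plastic tray, 100 mm square outside (106 mm over the lip), 94 mm inside, rim 22 mm high, floor 3 mm thick; it does not slide. Origin: centre of its underside, on the bench (floor top 3 mm higher); x and y run along its sides.
- tray_blue: Blue spill tray for the toxic bottle: open square plastic tray, 100 mm square outside (106 mm over the lip), 94 mm inside, rim 22 mm high, floor 3 mm thick; it does not slide. Origin: centre of its underside, on the bench (floor top 3 mm higher); x and y run along its sides.
- tray_green: Green spill tray for the general reagent bottle: open square plastic tray, 100 mm square outside (106 mm over the lip), 94 mm inside, rim 22 mm high, floor 3 mm thick; it does not slide. Origin: centre of its underside, on the bench (floor top 3 mm higher); x and y run along its sides.
- beaker_centre (a point): Bystander: empty clear glass beaker, 68 mm across, 95 mm tall, standing loose on the bench at one side. This point is on its axis, half-way up.
- flask_centre (a point): Bystander: green-tinted conical glass flask with a dark rubber stopper, 78 mm across at the foot, 124 mm tall, standing loose on the bench at the other side. This point is on its axis, half-way up.
Things that resemble listed ones, but are neither listed nor needed, are in the scene too. Of the things like the tray_green, leave any that is black; of the rest the larger one is meant. Several things have the shape of the tray_blue; the one meant has the colours described above.

How it is judged:
At the end, for the whole second after the job is handed in: Each bottle stands at rest and upright (within 0.08 rad) flat on the floor of the tray of its cap colour (height within 4 mm, axis within 22 mm of the tray's centre along either side, which is anywhere inside the rim); beaker and flask within 25 mm of where they were (x of bottle_red_centre in the frame of tray_red between -0.022 and 0.022 m and y of bottle_red_centre in the frame of tray_red between -0.022 and 0.022 m and z of bottle_red_centre in the frame of tray_red between 0.061 and 0.069 m and angle between each of bottle_red_centre, bottle_yellow_centre, bottle_blue_centre, bottle_green_centre's own z axis and vertical below 0.08 rad and linear speed of each of bottle_red, bottle_yellow, bottle_blue, bottle_green below 0.01 m/s and x of bottle_yellow_centre in the frame of tray_yellow between -0.022 and 0.022 m and y of bottle_yellow_centre in the frame of tray_yellow between -0.022 and 0.022 m and z of bottle_yellow_centre in the frame of tray_yellow between 0.049 and 0.057 m and x of bottle_blue_centre in the frame of tray_blue between -0.022 and 0.022 m and y of bottle_blue_centre in the frame of tray_blue between -0.022 and 0.022 m and z of bottle_blue_centre in the frame of tray_blue between 0.057 and 0.065 m and x of bottle_green_centre in the frame of tray_green between -0.022 and 0.022 m and y of bottle_green_centre in the frame of tray_green between -0.022 and 0.022 m and z of bottle_green_centre in the frame of tray_green between 0.052 and 0.06 m and not (distance of beaker_centre from where it was at the start of the episode above 0.025 m) and not (distance of flask_centre from where it was at the start of the episode above 0.025 m)); the robot touches nothing.
It fails at once if a bottle is tipped over (more than 0.5 rad) (angle between any of bottle_red_centre, bottle_yellow_centre, bottle_blue_centre, bottle_green_centre's own z axis and vertical above 0.5 rad).
It fails at once if the beaker or the flask is pushed more than 25 mm or tipped (distance of any of beaker_centre, flask_centre from where it was at the start of the episode above 0.025 m or angle between any of beaker_centre, flask_centre's own z axis and vertical above 0.4 rad).
It fails at once if a bottle is dropped (falls free of the fingers at over 0.6 m/s, that is from more than about 2 cm) ((linear speed of bottle_red above 0.6 m/s and contact force between bottle_red and the fingers below 0.05 N) or (linear speed of bottle_yellow above 0.6 m/s and contact force between bottle_yellow and the fingers below 0.05 N) or (linear speed of bottle_blue above 0.6 m/s and contact force between bottle_blue and the fingers below 0.05 N) or (linear speed of bottle_green above 0.6 m/s and contact force between bottle_green and the fingers below 0.05 N)).
It fails at once if a bottle is banged or pressed hard into its tray (more than 60 N) (contact force between bottle_red and tray_red above 60 N or contact force between bottle_yellow and tray_yellow above 60 N or contact force between bottle_blue and tray_blue above 60 N or contact force between bottle_green and tray_green above 60 N).
It also fails if it takes over 106 s, if anything falls off the work surface, if the arm or the gripper's body presses on something with over 40 N, if the wrist force passes 120 N, or if a joint passes its speed limit or range.

## Working session

There is one attempt and no reset: what is moved stays moved. The work goes in short steps, Python scripts to look and compute and a shell command to move; the robot and the scene stay as the last step left them, time stands still between calls to the robot, and variables do not carry over. Pictures are saved under pics/ and viewed, at most 14 in all, crops included, and the job is handed in when it is done.

```bash
mkdir -p pics; python3 - <<'E'
from rig import manip
import cv2
for n in("top","scene"):
    im=manip.get_image(n); cv2.imwrite(f"pics/{n}0.png",im[:,:,::-1])
    print(n,manip.camera_info(n))
print(manip.camera_info("wrist")); print(manip.get_state()); print(manip.grip_point_offset)
E
```

```text
top {'camera_matrix': array([[462.92410626,   0.        , 317.47932536],
       [  0.        , 462.92410626, 198.39431388],
       [  0.        ,   0.        ,   1.        ]]), 'k1': -0.07350187055588542, 'eye': array([0.46365002, 0.00347933, 1.58180086]), 'orientation': array([ 0.01682029, -0.69899907,  0.71483726, -0.01118317])}
scene {'camera_matrix': array([[372.73631124,   0.        , 319.69484225],
       [  0.        , 372.73631124, 198.83830442],
       [  0.        ,   0.        ,   1.        ]]), 'k1': -0.054789362861186665, 'eye': array([1.32594402, 0.203699  , 0.87918024]), 'orientation': array([-0.23244102,  0.55184554,  0.74075432, -0.30450076])}
{'camera_matrix': array([[279.29202019,   0.        , 314.32755537],
       [  0.        , 279.29202019, 196.86514194],
       [  0.        ,   0.        ,   1.        ]]), 'k1': -0.006167125631649877, 'tool_from_camera': array([[ 1.17109087e-03, -9.64204072e-01, -2.65158701e-01,
         6.74179342e-02],
       [ 9.99997387e-01,  1.64977381e-03, -1.58256477e-03,
        -1.77751001e-04],
       [ 1.96336728e-03, -2.65156155e-01,  9.64203484e-01,
        -1.41959578e-01],
       [ 0.00000000e+00,  0.00000000e+00,  0.00000000e+00,
         1.00000000e+00]])}
{'clock': 0.1, 'qpos': array([-1.27899966e+00,  2.76565211e-01,  1.50598215e+00,  1.56138580e-05,
        1.36072079e+00, -1.20954565e-01]), 'qd': array([-0.00183168, -0.0016358 , -0.00353853, -0.00097826,  0.00016041,
       -0.00066004]), 'effort': array([ 1.69464205e-03, -4.17700660e+01, -2.46405798e+01,  3.67054133e-05,
        5.85437694e-03, -3.66743393e-06]), 'position': array([ 0.23054071, -0.526256  ,  0.23051686]), 'ee_rot': array([-8.35343494e-04,  9.78780019e-01,  2.04912107e-01, -6.38681180e-05]), 'contact_force': array([ 0.09770539,  0.00269247, -0.16626802]), 'moment': array([0.04658695, 0.01029684, 0.01658419]), 'gripper_force': 0.0, 'width': 0.08567815116029838}
0.0187
```

View pics/top0.png

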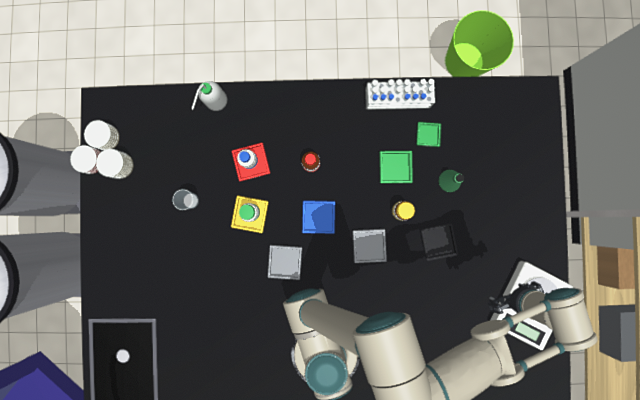

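View pics/scene0.png

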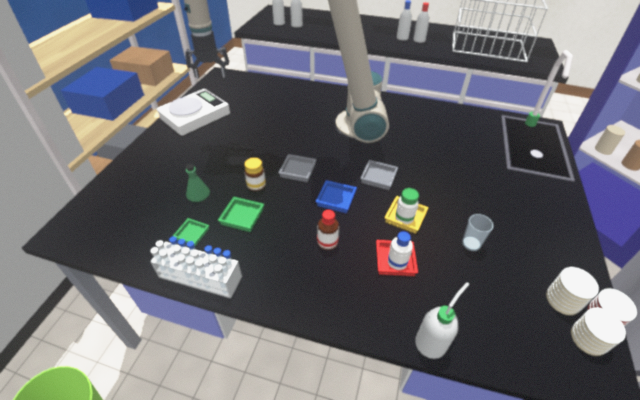

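The top view shows:
- Blue-capped bottle in the red tray at (246,158) and green-capped bottle in the yellow tray at (248,212).
- Red bottle at (310,160) and yellow bottle at (404,210), both on the bench.
- Blue tray at (319,217) and the larger green tray at (396,167). The beaker is at (185,200) and the flask at (451,181).

```bash
cat > h.py <<'E'
from rig import manip
import cv2,numpy as np
from scipy.spatial.transform import Rotation as R
def ray(n,uv):
    c=manip.camera_info(n);K=c["camera_matrix"]
    p=cv2.undistortPoints(np.array(uv,float).reshape(-1,1,2),K,np.array([c["k1"],0,0,0,0]))[:,0]
    d=np.c_[p,np.ones(len(p))]
    if n=="wrist":
        s=manip.get_state();T=c["tool_from_camera"];q=s["ee_rot"]
        r=R.from_quat([*q[1:],q[0]]).as_matrix()
        return s["position"]+r@T[:3,3],d@(r@T[:3,:3]).T
    q=c["orientation"];return c["eye"],d@R.from_quat([*q[1:],q[0]]).as_matrix().T
def at(n,uv,z):
    e,d=ray(n,uv);return (e+d*((z-e[2])/d[:,2])[:,None])[:,:2]
def blob(im,uv,hue,r,smin=110,vmin=60):
    h=cv2.cvtColor(im,cv2.COLOR_RGB2HSV);dh=np.abs((h[:,:,0].astype(int)-hue+90)%180-90)
    m=((dh<12)&(h[:,:,1]>smin)&(h[:,:,2]>vmin)).astype(np.uint8)
    k=np.zeros_like(m);cv2.circle(k,uv,r,1,-1);m*=k
    return m
E
python3 - <<'E'
from h import *
im=manip.get_image("top")
H=dict(red=0,yellow=24,blue=108,green=68)
print({k:cv2.cvtColor(im,cv2.COLOR_RGB2HSV)[v[1],v[0]] for k,v in dict(rt=(266,170),yt=(240,228),bt=(310,210),gt=(396,160),rb=(310,158),yb=(404,209),bb=(245,157),gb=(247,212)).items()})
for n,uv,z in(("red",(310,160),.124),("yellow",(404,210),.1),("blue",(246,158),.119),("green",(248,212),.109)):
    m=blob(im,uv,H[n],14); y,x=np.nonzero(m); c=np.array([x.mean(),y.mean()])
    print("bottle",n,len(x),c,x.min(),x.max(),y.min(),y.max(),at("top",c,z-.008))
for n,uv in(("red",(251,161)),("yellow",(250,214)),("blue",(319,217)),("green",(396,167))):
    m=blob(im,uv,H[n],30,90,50); pts=cv2.findNonZero(m).astype(np.float32)
    r=cv2.minAreaRect(pts); b=cv2.boxPoints(r); w=at("top",b,.022)
    print("tray",n,r,w.mean(0),np.linalg.norm(np.diff(w,axis=0),axis=1))
E
```

```text
{'rt': array([  1, 178, 244], dtype=uint8), 'yt': array([ 28, 162, 255], dtype=uint8), 'bt': array([108, 164, 236], dtype=uint8), 'gt': array([ 68, 144, 211], dtype=uint8), 'rb': array([  1, 173, 244], dtype=uint8), 'yb': array([ 29, 150, 245], dtype=uint8), 'bb': array([109, 174, 231], dtype=uint8), 'gb': array([ 67, 138, 214], dtype=uint8)}
bottle red 220 [310.16818182 160.77272727] 302 319 152 172 [[0.64213456 0.03511065]]
bottle yellow 289 [404.8615917  210.10380623] 392 414 201 219 [[ 0.47872516 -0.26586988]]
bottle blue 89 [244.39325843 156.5505618 ] 240 255 151 164 [[0.661456   0.24564281]]
bottle green 170 [246.58235294 211.52352941] 240 254 205 218 [[0.48545411 0.24293646]]
tray red ((250.50003051757812, 161.5), (33.22737503051758, 33.22737503051758), 75.96376037597656) [0.65613944 0.23981433] [0.11325331 0.1135451  0.11278497]
tray yellow ((249.15980529785156, 213.93701171875), (33.65009689331055, 33.905025482177734), 10.491477012634277) [0.47834279 0.24721162] [0.11457752 0.11438442 0.11427604]
tray blue ((318.5, 216.5), (33.0, 33.0), 90.0) [0.46457401 0.01316333] [0.11127791 0.11105045 0.11101062]
tray green ((395.5, 166.5), (33.0, 33.0), 90.0) [ 0.62777133 -0.25129608] [0.11224284 0.11226865 0.11184112]
```

```bash
python3 -m handwheel '[{"translation":[0,0,-0.005],"angular":[0,0,5.9],"hand":0},{"translation":[0,0,-0.005],"angular":[0,0,5.9],"hand":0},{"translation":[0,0,0],"angular":[0,0,5.9],"hand":0},{"translation":[0,0,0],"angular":[0,0,5.9],"hand":0},{"translation":[0.009,-0.016,0],"angular":[0,0,0],"hand":0},{"translation":[0.018,-0.032,0],"angular":[0,0,0],"hand":0},{"translation":[0.018,-0.032,0],"angular":[0,0,0],"hand":0},{"translation":[0.018,-0.032,0],"angular":[0,0,0],"hand":0},{"translation":[0.018,-0.032,0],"angular":[0,0,0],"hand":0},{"translation":[0.018,-0.032,0],"angular":[0,0,0],"hand":0}]' 40
python3 -m handwheel '[{"translation":[0.018,-0.032,0],"angular":[0,0,0],"hand":0},{"translation":[0.018,-0.032,0],"angular":[0,0,0],"hand":0},{"translation":[0.018,-0.032,0],"angular":[0,0,0],"hand":0},{"translation":[0.018,-0.032,0],"angular":[0,0,0],"hand":0},{"translation":[0.018,-0.032,0],"angular":[0,0,0],"hand":0},{"translation":[0.018,-0.032,0],"angular":[0,0,0],"hand":0},{"translation":[0.018,-0.032,0],"angular":[0,0,0],"hand":0},{"translation":[0.018,-0.032,0],"angular":[0,0,0],"hand":0},{"translation":[0.018,-0.032,0],"angular":[0,0,0],"hand":0},{"translation":[0.018,-0.032,0],"angular":[0,0,0],"hand":0}]'
python3 -m handwheel '[{"translation":[0.018,-0.032,0],"angular":[0,0,0],"hand":0},{"translation":[0.018,-0.032,0],"angular":[0,0,0],"hand":0},{"translation":[0.018,-0.032,0],"angular":[0,0,0],"hand":0},{"translation":[0.018,-0.032,0],"angular":[0,0,0],"hand":0},{"translation":[0.018,-0.032,0],"angular":[0,0,0],"hand":0},{"translation":[0.018,-0.032,0],"angular":[0,0,0],"hand":0},{"translation":[0.018,-0.032,0],"angular":[0,0,0],"hand":0},{"translation":[0.018,-0.032,0],"angular":[0,0,0],"hand":0},{"translation":[0.01,-0.02,0],"angular":[0,0,0],"hand":0},{"translation":[0,0,0],"angular":[0,0,0],"hand":0}]'
python3 -c "
from h import *
s=manip.get_state();print(s['position'],s['ee_rot'],s['clock'])
cv2.imwrite('pics/w1.png',manip.get_image('wrist')[:,:,::-1])"
```

```text
clock: 0.98
position: [0.3299, -0.3479, 0.241]
ee_rot: [-0.001, 1.0, 0.001, -0.0]
contact_force: [0.5, -0.2, 0.2]
width: 0.0853
gripper_force: 0.0
clock: 1.82
position: [0.509, -0.0278, 0.2412]
ee_rot: [-0.0, 1.0, 0.002, -0.0]
contact_force: [0.6, -0.5, 0.5]
width: 0.0854
gripper_force: 0.0
clock: 2.65
position: [0.6635, 0.2512, 0.2395]
ee_rot: [-0.001, 1.0, 0.003, -0.0]
contact_force: [0.1, -0.8, 0.1]
width: 0.0854
gripper_force: 0.0
[0.66351109 0.25116897 0.23953564] [-1.34567662e-03  9.99993101e-01  3.44330844e-03 -3.60877401e-04] 2.65
```

View pics/w1.png

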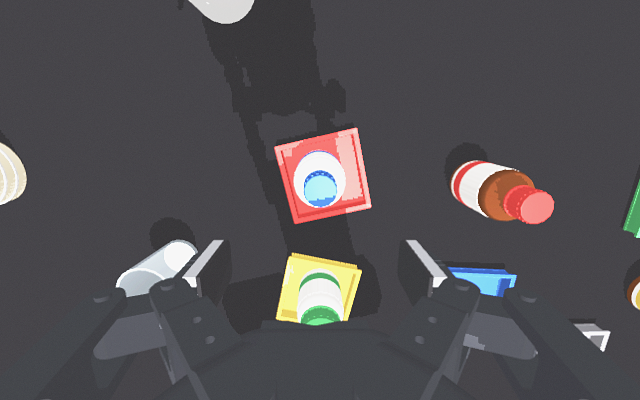

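The wrist view shows the blue cap top at about (320,190), the red cap top at (536,205) and the red tray's rim around (323,175).

```bash
python3 -c "
from h import *
print(at('wrist',[[320,190]],.119),at('wrist',[[537,206]],.124))
c=at('wrist',[[276,146],[356,128],[371,207],[297,223]],.022);print('redtray',c.mean(0),c)
c=at('wrist',[[292,254],[361,266]],.022);print(c)"
```

```text
[[0.66398787 0.24369138]] [[0.65082017 0.03343326]]
redtray [0.6564609  0.23529968] [[0.69689952 0.29837002]
 [0.7198547  0.19761743]
 [0.61642355 0.17254598]
 [0.59266581 0.27266529]]
[[0.5457651  0.28022133]
 [0.52754461 0.18144289]]
```

```bash
python3 -m handwheel '[{"translation":[0,0.007,0.02],"angular":[0,0,0],"hand":0},{"translation":[0,0,0.03],"angular":[0,0,0],"hand":0},{"translation":[0,0,0.03],"angular":[0,0,0],"hand":0},{"translation":[0,0,0.03],"angular":[0,0,0],"hand":0},{"translation":[0,0,0.03],"angular":[0,0,0],"hand":0},{"translation":[0,0,0.02],"angular":[0,0,0],"hand":0},{"translation":[0,0,0.015],"angular":[0,0,0],"hand":0},{"translation":[0,0,0.012],"angular":[0,0,0],"hand":0},{"translation":[0,0,0],"angular":[0,0,0],"hand":0},{"translation":[0,0,0],"angular":[0,0,0],"hand":0}]' 40
python3 -m handwheel '[{"translation":[0,0,0],"angular":[0,0,0],"hand":1},{"translation":[0,0,0],"angular":[0,0,0],"hand":1},{"translation":[0,0,0],"angular":[0,0,0],"hand":1},{"translation":[0,0,0],"angular":[0,0,0],"hand":1},{"translation":[0,0,0],"angular":[0,0,0],"hand":1},{"translation":[0,0,0],"angular":[0,0,0],"hand":1},{"translation":[0,0,0],"angular":[0,0,0],"hand":1},{"translation":[0,0,0],"angular":[0,0,0],"hand":1}]' 40
```

```text
clock: 3.53
position: [0.6624, 0.2381, 0.0543]
ee_rot: [0.0, 1.0, 0.0, -0.001]
contact_force: [0.7, -0.1, 0.4]
width: 0.0854
gripper_force: 0.0
clock: 4.2
position: [0.6644, 0.2398, 0.0568]
ee_rot: [-0.001, 1.0, 0.0, 0.002]
contact_force: [-0.5, 2.8, 6.3]
width: 0.0569
gripper_force: 41.8
```

```bash
python3 -m handwheel '[{"translation":[0,0,-0.01],"angular":[0,0,0],"hand":1},{"translation":[0,0,-0.03],"angular":[0,0,0],"hand":1},{"translation":[0,0,-0.03],"angular":[0,0,0],"hand":1},{"translation":[0,0,-0.03],"angular":[0,0,0],"hand":1},{"translation":[-0.01,0.012,0],"angular":[0,0,0],"hand":1},{"translation":[-0.02,0.023,0],"angular":[0,0,0],"hand":1},{"translation":[-0.025,0.028,0],"angular":[0,0,0],"hand":1},{"translation":[-0.025,0.028,0],"angular":[0,0,0],"hand":1},{"translation":[-0.025,0.028,0],"angular":[0,0,0],"hand":1},{"translation":[-0.025,0.028,0],"angular":[0,0,0],"hand":1}]'
python3 -m handwheel '[{"translation":[-0.025,0.028,0],"angular":[0,0,0],"hand":1},{"translation":[-0.025,0.028,0],"angular":[0,0,0],"hand":1},{"translation":[-0.015,0.018,0],"angular":[0,0,0],"hand":1},{"translation":[-0.005,0.005,0],"angular":[0,0,0],"hand":1},{"translation":[0,0,0],"angular":[0,0,0],"hand":1},{"translation":[0,0,0],"angular":[0,0,0],"hand":1},{"translation":[0,0,0],"angular":[0,0,0],"hand":1}]'
python3 -c "
from h import *
s=manip.get_state();print(s['position'],s['ee_rot'],s['clock'])
cv2.imwrite('pics/w2.png',manip.get_image('wrist')[:,:,::-1])"
```

```text
clock: 5.03
position: [0.5312, 0.09, 0.1544]
ee_rot: [0.001, 1.0, 0.001, -0.0]
contact_force: [0.4, -1.7, -2.4]
width: 0.0569
gripper_force: 43.1
clock: 5.62
position: [0.4645, 0.013, 0.1547]
ee_rot: [-0.0, 1.0, 0.001, 0.001]
contact_force: [0.5, 0.2, -1.5]
width: 0.0573
gripper_force: 43.1
[0.46450691 0.01299672 0.15465559] [-8.53965047e-05  9.99999440e-01  6.70867059e-04  8.13884538e-04] 5.6167
```

View pics/w2.png

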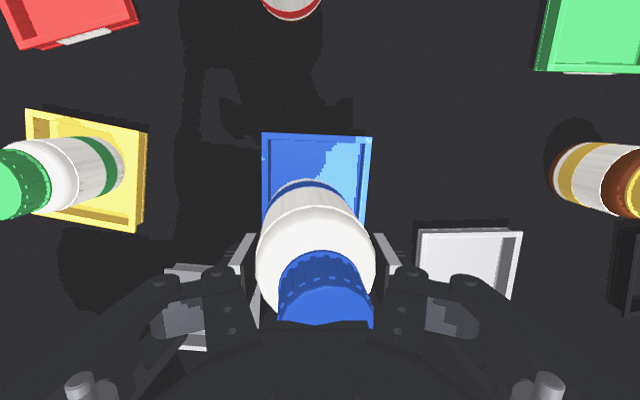

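The bottle hangs upright in the fingers over the blue tray, whose far rim corners are at (262,132) and (372,138).

```bash
python3 -c "
from h import *
c=at('wrist',[[262,132],[372,138]],.022);print(c,c.mean(0))
c=at('wrist',[[27,109],[148,131],[137,233]],.022);print('yel',c,(c[0]+c[2])/2)
print('green corner',at('wrist',[[536,71]],.022))"
python3 -m handwheel '[{"translation":[0,0,0.015],"angular":[0,0,0],"hand":1},{"translation":[0,0,0.025],"angular":[0,0,0],"hand":1},{"translation":[0,0,0.02],"angular":[0,0,0],"hand":1},{"translation":[0,0,0.01],"angular":[0,0,0],"hand":1},{"translation":[0,0,0.01],"angular":[0,0,0],"hand":1},{"translation":[0,0,0.005],"angular":[0,0,0],"hand":1},{"translation":[0,0,0.005],"angular":[0,0,0],"hand":1},{"translation":[0,0,0.003],"angular":[0,0,0],"hand":1},{"translation":[0,0,0.002],"angular":[0,0,0],"hand":1},{"translation":[0,0,0],"angular":[0,0,0],"hand":1}]'
```

```text
[[ 0.52056972  0.06423625]
 [ 0.51525692 -0.04153709]] [0.51791332 0.01134958]
yel [[0.54151003 0.28604387]
 [0.52129161 0.17384677]
 [0.41580856 0.2019125 ]] [0.47865929 0.24397818]
green corner [[ 0.57571388 -0.18748213]]
clock: 6.5
position: [0.4634, 0.0126, 0.0593]
ee_rot: [0.0, 1.0, 0.001, 0.0]
contact_force: [-0.2, -0.2, -1.7]
width: 0.0574
gripper_force: 43.1
```

```bash
python3 -m handwheel '[{"translation":[0,0,0.001],"angular":[0,0,0],"hand":1},{"translation":[0,0,0.001],"angular":[0,0,0],"hand":1},{"translation":[0,0,0.001],"angular":[0,0,0],"hand":1},{"translation":[0,0,0],"angular":[0,0,0],"hand":1}]'; python3 -m handwheel '[{"translation":[0,0,0.001],"angular":[0,0,0],"hand":1},{"translation":[0,0,0],"angular":[0,0,0],"hand":1},{"translation":[0,0,0],"angular":[0,0,0],"hand":1}]'
```

```text
clock: 6.83
position: [0.4638, 0.0124, 0.0568]
ee_rot: [0.0, 1.0, 0.0, 0.001]
contact_force: [-0.0, 0.1, 0.7]
width: 0.0573
gripper_force: 43.3
clock: 7.08
position: [0.4644, 0.0124, 0.0567]
ee_rot: [0.0, 1.0, 0.0, 0.001]
contact_force: [-0.7, 1.9, 8.8]
width: 0.0571
gripper_force: 43.7
```

```bash
python3 -m handwheel '[{"translation":[0,0,0],"angular":[0,0,0],"hand":0.5},{"translation":[0,0,0],"angular":[0,0,0],"hand":0},{"translation":[0,0,0],"angular":[0,0,0],"hand":0},{"translation":[0,0,0],"angular":[0,0,0],"hand":0},{"translation":[0,0,0],"angular":[0,0,0],"hand":0},{"translation":[0,0,-0.02],"angular":[0,0,0],"hand":0},{"translation":[0,0,-0.035],"angular":[0,0,0],"hand":0},{"translation":[0,0,-0.035],"angular":[0,0,0],"hand":0},{"translation":[0,0,-0.03],"angular":[0,0,0],"hand":0},{"translation":[0,0,-0.02],"angular":[0,0,0],"hand":0}]'
python3 -m handwheel '[{"translation":[0.002,-0.02,-0.003],"angular":[0,0,0],"hand":0},{"translation":[0.003,-0.03,0],"angular":[0,0,0],"hand":0},{"translation":[0.003,-0.035,0],"angular":[0,0,0],"hand":0},{"translation":[0.003,-0.035,0],"angular":[0,0,0],"hand":0},{"translation":[0.003,-0.035,0],"angular":[0,0,0],"hand":0},{"translation":[0.003,-0.035,0],"angular":[0,0,0],"hand":0},{"translation":[0.003,-0.026,0],"angular":[0,0,0],"hand":0},{"translation":[0.001,-0.015,0],"angular":[0,0,0],"hand":0},{"translation":[0,0,0],"angular":[0,0,0],"hand":0},{"translation":[0,0,0],"angular":[0,0,0],"hand":0}]'
python3 -c "
from h import *
s=manip.get_state();print(s['position'],s['ee_rot'],s['clock'])
cv2.imwrite('pics/w3.png',manip.get_image('wrist')[:,:,::-1])"
```

```text
clock: 7.92
position: [0.4643, 0.0123, 0.1982]
ee_rot: [0.0, 1.0, 0.0, 0.002]
contact_force: [-0.3, 0.1, -0.0]
width: 0.0851
gripper_force: 0.0
clock: 8.75
position: [0.4836, 0.2438, 0.1977]
ee_rot: [0.001, 1.0, 0.001, -0.001]
contact_force: [0.1, -0.2, -0.8]
width: 0.0856
gripper_force: 0.0
[0.48358607 0.24378742 0.19768318] [ 5.84183422e-04  9.99998694e-01  1.40566326e-03 -5.42531113e-04] 8.75
```

View pics/w3.png

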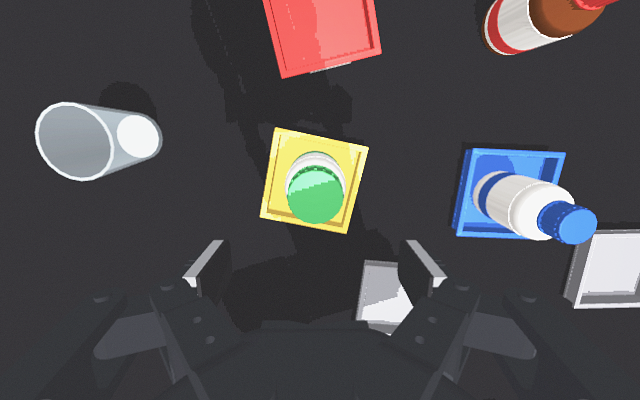

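The blue bottle stands upright in the blue tray. The green cap top is centred at about (315,196), and the yellow rim corners are (275,128), (369,148), (347,234) and (260,217).

```bash
python3 -c "
from h import *
print(at('wrist',[[315,196]],.109),at('wrist',[[275,128],[369,148],[347,234],[260,217]],.022).mean(0),'blue cap',at('wrist',[[574,226]],.119))
c=at('wrist',[[472,148],[566,153],[456,237]],.022);print('bluetray',c,(c[1]+c[2])/2)"
```

```text
[[0.48792969 0.24294553]] [0.47898665 0.24537246] blue cap [[0.46490731 0.02306841]]
bluetray [[ 0.52076525  0.06583186]
 [ 0.51561283 -0.04233481]
 [ 0.41230077  0.06894252]] [0.4639568  0.01330386]
```

```bash
python3 -m handwheel '[{"translation":[0.003,0.001,0.02],"angular":[0,0,0],"hand":0},{"translation":[0,0,0.03],"angular":[0,0,0],"hand":0},{"translation":[0,0,0.03],"angular":[0,0,0],"hand":0},{"translation":[0,0,0.03],"angular":[0,0,0],"hand":0},{"translation":[0,0,0.02],"angular":[0,0,0],"hand":0},{"translation":[0,0,0.014],"angular":[0,0,0],"hand":0},{"translation":[0,0,0.008],"angular":[0,0,0],"hand":0},{"translation":[0,0,0],"angular":[0,0,0],"hand":0},{"translation":[0,0,0],"angular":[0,0,0],"hand":0}]'
python3 -m handwheel '[{"translation":[0,0,0],"angular":[0,0,0],"hand":1},{"translation":[0,0,0],"angular":[0,0,0],"hand":1},{"translation":[0,0,0],"angular":[0,0,0],"hand":1},{"translation":[0,0,0],"angular":[0,0,0],"hand":1},{"translation":[0,0,0],"angular":[0,0,0],"hand":1},{"translation":[0,0,0],"angular":[0,0,0],"hand":1},{"translation":[0,0,0],"angular":[0,0,0],"hand":1},{"translation":[0,0,0],"angular":[0,0,0],"hand":1}]' 40
python3 -c "
from h import *
im=manip.get_image('top')
for uv,hue in(((318,212),108),((310,160),0),((404,210),24)):
    c=im[uv[1]-30:uv[1]+30,uv[0]-30:uv[0]+30,::-1]; 
    cv2.imwrite('pics/t_%d.png'%uv[0],cv2.resize(c,None,fx=6,fy=6,interpolation=0))
"
cd pics; python3 -c "
import cv2;cv2.imwrite('t_all.png',cv2.resize(cv2.hconcat([cv2.imread(f't_{k}.png') for k in(318,310)]),(800,400)))"
```

```text
clock: 9.55
position: [0.4873, 0.2417, 0.0465]
ee_rot: [0.0, 1.0, -0.0, 0.0]
contact_force: [0.6, -0.3, 0.6]
width: 0.0854
gripper_force: 0.0
clock: 10.22
position: [0.488, 0.2428, 0.0479]
ee_rot: [-0.0, 1.0, 0.001, 0.001]
contact_force: [-0.6, 0.2, 6.5]
width: 0.0596
gripper_force: 42.8
```

View pics/t_all.png

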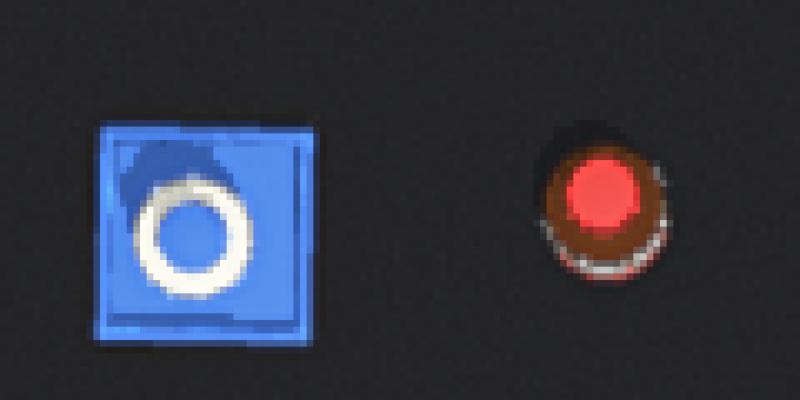

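The crop shows the blue cap at top-image pixel (316.9,217.6), its tray at (318.9,217.5), and the red cap at (310.4,158.8).

```bash
python3 -c "
from h import *
print(at('top',[[316.5,217.1]],.119),at('top',[[318.5,217.]],.022),at('top',[[310,158.4]],.124))"
python3 -m handwheel '[{"translation":[0,0,-0.01],"angular":[0,0,0],"hand":1},{"translation":[0,0,-0.02],"angular":[0,0,0],"hand":1},{"translation":[0,0,-0.03],"angular":[0,0,0],"hand":1},{"translation":[0,0,-0.04],"angular":[0,0,0],"hand":1},{"translation":[0,0,-0.04],"angular":[0,0,0],"hand":1},{"translation":[0,0,-0.04],"angular":[0,0,0],"hand":1},{"translation":[0,0,-0.02],"angular":[0,0,0],"hand":1}]'
```

```text
[[0.46271151 0.01890442]] [[0.46283602 0.01318674]] [[0.64871789 0.0353086 ]]
clock: 10.85
position: [0.4885, 0.2432, 0.2523]
ee_rot: [-0.001, 1.0, 0.001, 0.004]
contact_force: [-0.0, 0.0, -2.1]
width: 0.0595
gripper_force: 44.0
```

```bash
python3 -m handwheel '[{"translation":[0.004,0.015,0],"angular":[0,0,0],"hand":1},{"translation":[0.007,0.025,0],"angular":[0,0,0],"hand":1},{"translation":[0.01,0.035,0],"angular":[0,0,0],"hand":1},{"translation":[0.01,0.035,0],"angular":[0,0,0],"hand":1},{"translation":[0.01,0.035,0],"angular":[0,0,0],"hand":1},{"translation":[0.01,0.035,0],"angular":[0,0,0],"hand":1},{"translation":[0.01,0.035,0],"angular":[0,0,0],"hand":1},{"translation":[0.01,0.035,0],"angular":[0,0,0],"hand":1},{"translation":[0.01,0.035,0],"angular":[0,0,0],"hand":1},{"translation":[0.01,0.035,0],"angular":[0,0,0],"hand":1}]'
python3 -m handwheel '[{"translation":[0.01,0.035,0],"angular":[0,0,0],"hand":1},{"translation":[0.01,0.035,0],"angular":[0,0,0],"hand":1},{"translation":[0.01,0.035,0],"angular":[0,0,0],"hand":1},{"translation":[0.01,0.035,0],"angular":[0,0,0],"hand":1},{"translation":[0.006,0.02,0.02],"angular":[0,0,0],"hand":1},{"translation":[0.002,0.01,0.03],"angular":[0,0,0],"hand":1},{"translation":[0,0,0.03],"angular":[0,0,0],"hand":1},{"translation":[0,0,0.02],"angular":[0,0,0],"hand":1},{"translation":[0,0,0],"angular":[0,0,0],"hand":1},{"translation":[0,0,0],"angular":[0,0,0],"hand":1}]'
python3 -c "
from h import *
s=manip.get_state();print(s['position'],s['ee_rot'],s['clock'])
cv2.imwrite('pics/w4.png',manip.get_image('wrist')[:,:,::-1])"
```

```text
clock: 11.68
position: [0.578, -0.079, 0.2469]
ee_rot: [-0.0, 1.0, 0.0, 0.0]
contact_force: [0.6, 1.1, -1.4]
width: 0.0594
gripper_force: 43.9
clock: 12.52
position: [0.6256, -0.247, 0.1456]
ee_rot: [-0.001, 1.0, 0.0, -0.001]
contact_force: [-0.1, 0.3, -1.5]
width: 0.0596
gripper_force: 44.0
[ 0.62564081 -0.24698399  0.14557217] [-6.43015540e-04  9.99998872e-01  4.53331651e-04 -1.27959518e-03] 12.5167
```

View pics/w4.png

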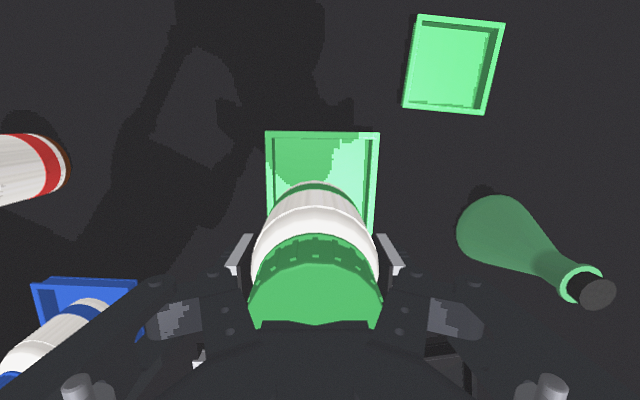

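The green tray's far rim corners are at (265,131) and (379,132). The bottle hangs upright over the tray, and the flask is well clear.

```bash
python3 -c "
from h import *
c=at('wrist',[[265,131],[379,132]],.022);print(c,c.mean(0)-[.053,0])"
python3 -m handwheel '[{"translation":[0,0.002,0.015],"angular":[0,0,0],"hand":1},{"translation":[0,0,0.025],"angular":[0,0,0],"hand":1},{"translation":[0,0,0.02],"angular":[0,0,0],"hand":1},{"translation":[0,0,0.01],"angular":[0,0,0],"hand":1},{"translation":[0,0,0.01],"angular":[0,0,0],"hand":1},{"translation":[0,0,0.005],"angular":[0,0,0],"hand":1},{"translation":[0,0,0.004],"angular":[0,0,0],"hand":1},{"translation":[0,0,0.003],"angular":[0,0,0],"hand":1},{"translation":[0,0,0.002],"angular":[0,0,0],"hand":1},{"translation":[0,0,0],"angular":[0,0,0],"hand":1}]'
```

```text
[[ 0.68421339 -0.20066656]
 [ 0.68356078 -0.3070852 ]] [ 0.63088708 -0.25387588]
clock: 13.4
position: [0.6267, -0.2495, 0.0526]
ee_rot: [0.0, 1.0, 0.0, 0.0]
contact_force: [0.6, 1.0, -1.8]
width: 0.0596
gripper_force: 44.0
```

```bash
python3 -m handwheel '[{"translation":[0.002,0.003,0.002],"angular":[0,0,0],"hand":1},{"translation":[0,0,0.001],"angular":[0,0,0],"hand":1},{"translation":[0,0,0.001],"angular":[0,0,0],"hand":1},{"translation":[0,0,0],"angular":[0,0,0],"hand":1},{"translation":[0,0,0],"angular":[0,0,0],"hand":1}]'; python3 -m handwheel '[{"translation":[0,0,0.001],"angular":[0,0,0],"hand":1},{"translation":[0,0,0],"angular":[0,0,0],"hand":1},{"translation":[0,0,0],"angular":[0,0,0],"hand":1}]'
```

```text
clock: 13.82
position: [0.6284, -0.2524, 0.0483]
ee_rot: [-0.0, 1.0, 0.0, -0.0]
contact_force: [-0.4, -0.5, -1.5]
width: 0.0599
gripper_force: 44.0
clock: 14.07
position: [0.6286, -0.2524, 0.048]
ee_rot: [0.0, 1.0, 0.0, 0.0]
contact_force: [-0.7, 1.3, 3.1]
width: 0.0593
gripper_force: 44.4
```

```bash
python3 -m handwheel '[{"translation":[0,0,0],"angular":[0,0,0],"hand":0.5},{"translation":[0,0,0],"angular":[0,0,0],"hand":0},{"translation":[0,0,0],"angular":[0,0,0],"hand":0},{"translation":[0,0,0],"angular":[0,0,0],"hand":0},{"translation":[0,0,0],"angular":[0,0,0],"hand":0},{"translation":[0,0,-0.02],"angular":[0,0,0],"hand":0},{"translation":[0,0,-0.035],"angular":[0,0,0],"hand":0},{"translation":[0,0,-0.035],"angular":[0,0,0],"hand":0},{"translation":[0,0,-0.035],"angular":[0,0,0],"hand":0},{"translation":[0,0,-0.025],"angular":[0,0,0],"hand":0}]'
python3 -m handwheel '[{"translation":[-0.015,0.002,0],"angular":[0,0,0],"hand":0},{"translation":[-0.025,0.002,0],"angular":[0,0,0],"hand":0},{"translation":[-0.03,0.003,0],"angular":[0,0,0],"hand":0},{"translation":[-0.03,0.003,0],"angular":[0,0,0],"hand":0},{"translation":[-0.03,0.003,0],"angular":[0,0,0],"hand":0},{"translation":[-0.02,0,0],"angular":[0,0,0],"hand":0},{"translation":[0,0,0],"angular":[0,0,0],"hand":0},{"translation":[0,0,0],"angular":[0,0,0],"hand":0}]'
python3 -c "
from h import *
s=manip.get_state();print(s['position'],s['ee_rot'],s['clock'])
cv2.imwrite('pics/w5.png',manip.get_image('wrist')[:,:,::-1])"
```

```text
clock: 14.9
position: [0.6293, -0.2528, 0.2007]
ee_rot: [0.001, 1.0, 0.0, 0.002]
contact_force: [0.0, 0.2, 1.0]
width: 0.0856
gripper_force: 0.0
clock: 15.57
position: [0.478, -0.2656, 0.1977]
ee_rot: [0.0, 1.0, -0.0, 0.001]
contact_force: [-0.4, 0.0, -0.1]
width: 0.0852
gripper_force: 0.0
[ 0.47797396 -0.2656484   0.19770155] [ 2.15681310e-04  9.99999817e-01 -2.01702881e-04  5.27984429e-04] 15.5667
```

View pics/w5.png

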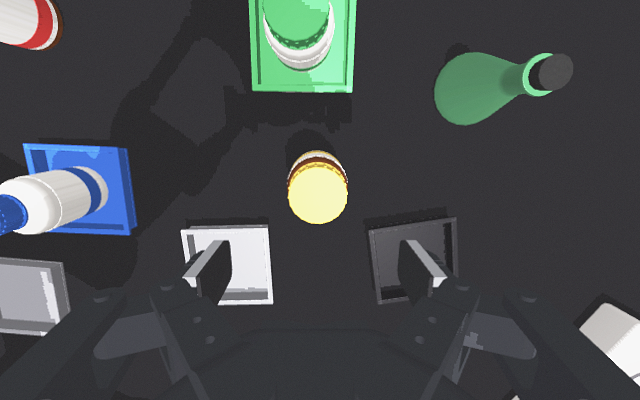

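Green stands in its tray. The yellow cap is centred at (317,194).

```bash
python3 -c "
from h import *
print(at('wrist',[[317,194]],.1))"
python3 -m handwheel '[{"translation":[0.004,0.001,0.02],"angular":[0,0,0],"hand":0},{"translation":[0,0,0.03],"angular":[0,0,0],"hand":0},{"translation":[0,0,0.03],"angular":[0,0,0],"hand":0},{"translation":[0,0,0.02],"angular":[0,0,0],"hand":0},{"translation":[0,0,0],"angular":[0,0,0],"hand":0}]'
```

```text
[[ 0.48300664 -0.26761282]]
clock: 16.03
position: [0.4811, -0.2646, 0.0928]
ee_rot: [-0.003, 1.0, 0.001, -0.003]
contact_force: [0.2, 1.7, 0.6]
width: 0.0856
gripper_force: 0.0
```

```bash
python3 -m handwheel '[{"translation":[0.001,0.001,0.02],"angular":[0,0,0],"hand":0},{"translation":[0,0,0.02],"angular":[0,0,0],"hand":0},{"translation":[0,0,0.01],"angular":[0,0,0],"hand":0},{"translation":[0,0,0.005],"angular":[0,0,0],"hand":0},{"translation":[0,0,0],"angular":[0,0,0],"hand":0},{"translation":[0,0,0],"angular":[0,0,0],"hand":0}]'
python3 -m handwheel '[{"translation":[0,0,0],"angular":[0,0,0],"hand":1},{"translation":[0,0,0],"angular":[0,0,0],"hand":1},{"translation":[0,0,0],"angular":[0,0,0],"hand":1},{"translation":[0,0,0],"angular":[0,0,0],"hand":1},{"translation":[0,0,0],"angular":[0,0,0],"hand":1},{"translation":[0,0,0],"angular":[0,0,0],"hand":1},{"translation":[0,0,0],"angular":[0,0,0],"hand":1},{"translation":[0,0,0],"angular":[0,0,0],"hand":1}]' 40
```

```text
clock: 16.53
position: [0.4844, -0.268, 0.0431]
ee_rot: [0.0, 1.0, 0.001, 0.001]
contact_force: [-1.1, 0.5, -0.2]
width: 0.0853
gripper_force: 0.0
clock: 17.2
position: [0.4843, -0.2682, 0.0439]
ee_rot: [0.001, 1.0, 0.0, 0.001]
contact_force: [-1.3, 0.2, 6.0]
width: 0.0607
gripper_force: 43.2
```

```bash
python3 -m handwheel '[{"translation":[0,0,-0.01],"angular":[0,0,0],"hand":1},{"translation":[0,0,-0.03],"angular":[0,0,0],"hand":1},{"translation":[0,0,-0.04],"angular":[0,0,0],"hand":1},{"translation":[0,0,-0.04],"angular":[0,0,0],"hand":1},{"translation":[0,0,-0.04],"angular":[0,0,0],"hand":1},{"translation":[0,-0.01,-0.02],"angular":[0,0,0],"hand":1},{"translation":[0,-0.02,0],"angular":[0,0,0],"hand":1},{"translation":[0,-0.035,0],"angular":[0,0,0],"hand":1},{"translation":[0,-0.035,0],"angular":[0,0,0],"hand":1},{"translation":[0,-0.035,0],"angular":[0,0,0],"hand":1}]'
python3 -m handwheel '[{"translation":[-0.005,-0.035,0],"angular":[0,0,0],"hand":1},{"translation":[0,-0.035,0],"angular":[0,0,0],"hand":1},{"translation":[0,-0.035,0],"angular":[0,0,0],"hand":1},{"translation":[0,-0.035,0],"angular":[0,0,0],"hand":1},{"translation":[0,-0.035,0],"angular":[0,0,0],"hand":1},{"translation":[0,-0.035,0],"angular":[0,0,0],"hand":1},{"translation":[0,-0.035,0],"angular":[0,0,0],"hand":1},{"translation":[0,-0.035,0],"angular":[0,0,0],"hand":1},{"translation":[0,-0.035,0],"angular":[0,0,0],"hand":1},{"translation":[0,-0.035,0],"angular":[0,0,0],"hand":1}]'
python3 -m handwheel '[{"translation":[0,-0.02,0],"angular":[0,0,0],"hand":1},{"translation":[0,-0.008,0.02],"angular":[0,0,0],"hand":1},{"translation":[0,0,0.03],"angular":[0,0,0],"hand":1},{"translation":[0,0,0.02],"angular":[0,0,0],"hand":1},{"translation":[0,0,0],"angular":[0,0,0],"hand":1},{"translation":[0,0,0],"angular":[0,0,0],"hand":1}]'
```

```text
clock: 18.03
position: [0.4826, -0.1312, 0.2228]
ee_rot: [-0.0, 1.0, -0.0, 0.0]
contact_force: [0.7, -0.1, -2.3]
width: 0.0602
gripper_force: 44.5
clock: 18.87
position: [0.4771, 0.2191, 0.2227]
ee_rot: [0.0, 1.0, 0.001, -0.0]
contact_force: [0.0, -0.5, -2.2]
width: 0.0604
gripper_force: 44.5
clock: 19.37
position: [0.477, 0.2452, 0.1518]
ee_rot: [0.001, 1.0, 0.001, -0.001]
contact_force: [-0.2, 0.2, -1.1]
width: 0.0603
gripper_force: 44.5
```

```bash
python3 -m handwheel '[{"translation":[0.001,0,0.015],"angular":[0,0,0],"hand":1},{"translation":[0,0,0.025],"angular":[0,0,0],"hand":1},{"translation":[0,0,0.025],"angular":[0,0,0],"hand":1},{"translation":[0,0,0.012],"angular":[0,0,0],"hand":1},{"translation":[0,0,0.01],"angular":[0,0,0],"hand":1},{"translation":[0,0,0.005],"angular":[0,0,0],"hand":1},{"translation":[0,0,0.004],"angular":[0,0,0],"hand":1},{"translation":[0,0,0.002],"angular":[0,0,0],"hand":1},{"translation":[0,0,0],"angular":[0,0,0],"hand":1},{"translation":[0,0,0],"angular":[0,0,0],"hand":1}]'
python3 -m handwheel '[{"translation":[0,0,0.001],"angular":[0,0,0],"hand":1},{"translation":[0,0,0.001],"angular":[0,0,0],"hand":1},{"translation":[0,0,0],"angular":[0,0,0],"hand":1},{"translation":[0,0,0],"angular":[0,0,0],"hand":1}]'
```

```text
clock: 20.2
position: [0.4796, 0.2457, 0.0551]
ee_rot: [-0.0, 1.0, 0.0, 0.001]
contact_force: [0.2, 1.0, -2.3]
width: 0.0604
gripper_force: 44.4
clock: 20.53
position: [0.479, 0.2455, 0.0523]
ee_rot: [0.0, 1.0, 0.0, 0.0]
contact_force: [0.3, 0.5, -1.6]
width: 0.0603
gripper_force: 44.4
```

```bash
python3 -m handwheel '[{"translation":[0,0,0.001],"angular":[0,0,0],"hand":1},{"translation":[0,0,0.001],"angular":[0,0,0],"hand":1},{"translation":[0,0,0.001],"angular":[0,0,0],"hand":1},{"translation":[0,0,0],"angular":[0,0,0],"hand":1},{"translation":[0,0,0],"angular":[0,0,0],"hand":1}]'; python3 -m handwheel '[{"translation":[0,0,0.001],"angular":[0,0,0],"hand":1},{"translation":[0,0,0.001],"angular":[0,0,0],"hand":1},{"translation":[0,0,0],"angular":[0,0,0],"hand":1}]'
```

```text
clock: 20.95
position: [0.4789, 0.2454, 0.0491]
ee_rot: [0.0, 1.0, 0.0, -0.0]
contact_force: [1.3, 0.4, -2.9]
width: 0.0603
gripper_force: 44.5
clock: 21.2
position: [0.4788, 0.2454, 0.0471]
ee_rot: [0.0, 1.0, 0.0, -0.0]
contact_force: [0.2, -0.4, -1.9]
width: 0.0604
gripper_force: 44.5
```

```bash
python3 -m handwheel '[{"translation":[0,0,0.001],"angular":[0,0,0],"hand":1},{"translation":[0,0,0],"angular":[0,0,0],"hand":1},{"translation":[0,0,0],"angular":[0,0,0],"hand":1}]'
```

```text
clock: 21.45
position: [0.4789, 0.2455, 0.0468]
ee_rot: [0.0, 1.0, 0.0, 0.0]
contact_force: [-2.0, -2.1, 3.7]
width: 0.0601
gripper_force: 45.1
```

```bash
python3 -m handwheel '[{"translation":[0,0,0],"angular":[0,0,0],"hand":0.5},{"translation":[0,0,0],"angular":[0,0,0],"hand":0},{"translation":[0,0,0],"angular":[0,0,0],"hand":0},{"translation":[0,0,0],"angular":[0,0,0],"hand":0},{"translation":[0,0,0],"angular":[0,0,0],"hand":0},{"translation":[0,0,-0.02],"angular":[0,0,0],"hand":0},{"translation":[0,0,-0.04],"angular":[0,0,0],"hand":0},{"translation":[0,0,-0.04],"angular":[0,0,0],"hand":0},{"translation":[0,0,-0.04],"angular":[0,0,0],"hand":0},{"translation":[0,0,-0.035],"angular":[0,0,0],"hand":0}]'
python3 -m handwheel '[{"translation":[0.01,0.015,0],"angular":[0,0,0],"hand":0},{"translation":[0.02,0.025,0],"angular":[0,0,0],"hand":0},{"translation":[0.025,0.03,0],"angular":[0,0,0],"hand":0},{"translation":[0.025,0.03,0],"angular":[0,0,0],"hand":0},{"translation":[0.025,0.03,0],"angular":[0,0,0],"hand":0},{"translation":[0.025,0.03,0],"angular":[0,0,0],"hand":0},{"translation":[0.025,0.03,0],"angular":[0,0,0],"hand":0},{"translation":[0.015,0.02,0],"angular":[0,0,0],"hand":0},{"translation":[0,0,0],"angular":[0,0,0],"hand":0},{"translation":[0,0,0],"angular":[0,0,0],"hand":0}]'
python3 -c "
from h import *
s=manip.get_state();print(s['position'],s['ee_rot'],s['clock'])
cv2.imwrite('pics/w6.png',manip.get_image('wrist')[:,:,::-1])"
```

```text
clock: 22.28
position: [0.4792, 0.2456, 0.2238]
ee_rot: [-0.0, 1.0, 0.0, 0.001]
contact_force: [0.2, -0.4, -0.7]
width: 0.0855
gripper_force: 0.0
clock: 23.12
position: [0.6497, 0.0343, 0.2203]
ee_rot: [-0.0, 1.0, -0.001, -0.001]
contact_force: [0.0, 1.4, -0.3]
width: 0.0855
gripper_force: 0.0
[0.64966704 0.03427398 0.22026696] [-1.37364577e-04  9.99999400e-01 -8.39224326e-04 -6.90418741e-04] 23.1167
```

View pics/w6.png

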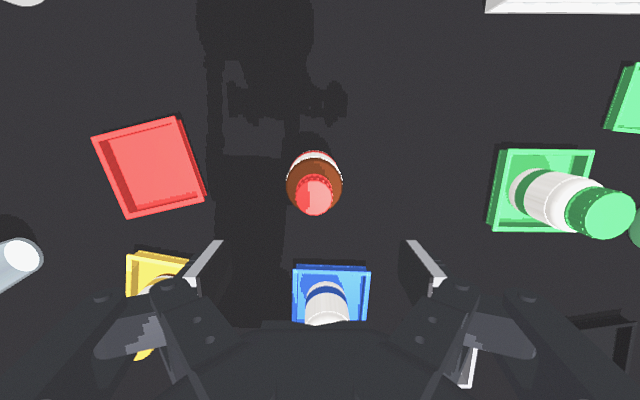

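The red cap is centred at about (314,197). The red tray is empty, with corners at (92,136), (178,115), (206,198) and (128,219).

```bash
python3 -c "
from h import *
print(at('wrist',[[314,197]],.124),at('wrist',[[92,136],[178,115],[206,198],[128,219]],.022).mean(0))"
python3 -m handwheel '[{"translation":[0.001,0,0.02],"angular":[0,0,0],"hand":0},{"translation":[0,0,0.03],"angular":[0,0,0],"hand":0},{"translation":[0,0,0.03],"angular":[0,0,0],"hand":0},{"translation":[0,0,0],"angular":[0,0,0],"hand":0},{"translation":[0,0,0],"angular":[0,0,0],"hand":0}]'
```

```text
[[0.65012308 0.03652826]] [0.6576149  0.23806733]
clock: 23.58
position: [0.6483, 0.037, 0.1402]
ee_rot: [-0.0, 1.0, 0.001, -0.002]
contact_force: [-0.1, -0.5, 0.8]
width: 0.0856
gripper_force: 0.0
```

```bash
python3 -m handwheel '[{"translation":[0,0,0.02],"angular":[0,0,0],"hand":0},{"translation":[0,0,0.03],"angular":[0,0,0],"hand":0},{"translation":[0,0,0.02],"angular":[0,0,0],"hand":0},{"translation":[0,0,0.008],"angular":[0,0,0],"hand":0},{"translation":[0,0,0.005],"angular":[0,0,0],"hand":0},{"translation":[0,0,0],"angular":[0,0,0],"hand":0},{"translation":[0,0,0],"angular":[0,0,0],"hand":0}]'
python3 -m handwheel '[{"translation":[0,0,0],"angular":[0,0,0],"hand":1},{"translation":[0,0,0],"angular":[0,0,0],"hand":1},{"translation":[0,0,0],"angular":[0,0,0],"hand":1},{"translation":[0,0,0],"angular":[0,0,0],"hand":1},{"translation":[0,0,0],"angular":[0,0,0],"hand":1},{"translation":[0,0,0],"angular":[0,0,0],"hand":1},{"translation":[0,0,0],"angular":[0,0,0],"hand":1},{"translation":[0,0,0],"angular":[0,0,0],"hand":1}]' 40
python3 -m handwheel '[{"translation":[0,0,-0.01],"angular":[0,0,0],"hand":1},{"translation":[0,0,-0.02],"angular":[0,0,0],"hand":1},{"translation":[0,0,0],"angular":[0,0,0],"hand":1},{"translation":[0,0,0],"angular":[0,0,0],"hand":1}]'
```

```text
clock: 24.17
position: [0.6516, 0.0358, 0.0602]
ee_rot: [0.0, 1.0, 0.001, 0.002]
contact_force: [0.1, -0.7, 0.4]
width: 0.0854
gripper_force: 0.0
clock: 24.83
position: [0.6513, 0.0354, 0.0602]
ee_rot: [0.0, 1.0, 0.0, 0.002]
contact_force: [-1.1, -0.3, 4.8]
width: 0.0586
gripper_force: 42.4
clock: 25.17
position: [0.651, 0.0356, 0.0894]
ee_rot: [0.0, 1.0, 0.0, 0.001]
contact_force: [0.3, 0.9, -3.7]
width: 0.0582
gripper_force: 44.0
```

```bash
python3 -m handwheel '[{"translation":[0,0,-0.03],"angular":[0,0,0],"hand":1},{"translation":[0,0,-0.03],"angular":[0,0,0],"hand":1},{"translation":[0,-0.01,-0.01],"angular":[0,0,0],"hand":1},{"translation":[0,-0.02,0],"angular":[0,0,0],"hand":1},{"translation":[0.002,-0.03,0],"angular":[0,0,0],"hand":1},{"translation":[0.002,-0.03,0],"angular":[0,0,0],"hand":1},{"translation":[0.002,-0.03,0],"angular":[0,0,0],"hand":1},{"translation":[0,-0.03,0],"angular":[0,0,0],"hand":1},{"translation":[0,-0.03,0],"angular":[0,0,0],"hand":1},{"translation":[0,-0.022,0],"angular":[0,0,0],"hand":1}]'
python3 -m handwheel '[{"translation":[0,0,0],"angular":[0,0,0],"hand":1},{"translation":[0,0,0.02],"angular":[0,0,0],"hand":1},{"translation":[0,0,0.03],"angular":[0,0,0],"hand":1},{"translation":[0,0,0.02],"angular":[0,0,0],"hand":1},{"translation":[0,0,0.01],"angular":[0,0,0],"hand":1},{"translation":[0,0,0.008],"angular":[0,0,0],"hand":1},{"translation":[0,0,0.002],"angular":[0,0,0],"hand":1},{"translation":[0,0,0],"angular":[0,0,0],"hand":1},{"translation":[0,0,0],"angular":[0,0,0],"hand":1}]'
```

```text
clock: 26.0
position: [0.6547, 0.2412, 0.1562]
ee_rot: [-0.001, 1.0, 0.001, -0.001]
contact_force: [0.6, -0.2, -2.1]
width: 0.0583
gripper_force: 45.0
clock: 26.75
position: [0.6569, 0.2378, 0.0694]
ee_rot: [-0.0, 1.0, 0.0, 0.001]
contact_force: [-0.3, -0.7, -2.8]
width: 0.0583
gripper_force: 45.0
```

```bash
python3 -m handwheel '[{"translation":[0,0,0.002],"angular":[0,0,0],"hand":1},{"translation":[0,0,0.001],"angular":[0,0,0],"hand":1},{"translation":[0,0,0.001],"angular":[0,0,0],"hand":1},{"translation":[0,0,0.001],"angular":[0,0,0],"hand":1},{"translation":[0,0,0],"angular":[0,0,0],"hand":1},{"translation":[0,0,0],"angular":[0,0,0],"hand":1}]'; python3 -m handwheel '[{"translation":[0,0,0.001],"angular":[0,0,0],"hand":1},{"translation":[0,0,0],"angular":[0,0,0],"hand":1},{"translation":[0,0,0],"angular":[0,0,0],"hand":1}]'
```

```text
clock: 27.25
position: [0.6561, 0.2376, 0.0634]
ee_rot: [0.0, 1.0, 0.0, 0.0]
contact_force: [0.2, 0.2, -3.5]
width: 0.0581
gripper_force: 45.0
clock: 27.5
position: [0.6563, 0.2376, 0.0633]
ee_rot: [-0.0, 1.0, 0.0, 0.001]
contact_force: [-1.2, -0.4, 4.3]
width: 0.0581
gripper_force: 45.6
```

Contact. Release, rise, and back off to leave a clear top view.

```bash
python3 -m handwheel '[{"translation":[0,0,0],"angular":[0,0,0],"hand":0.5},{"translation":[0,0,0],"angular":[0,0,0],"hand":0},{"translation":[0,0,0],"angular":[0,0,0],"hand":0},{"translation":[0,0,0],"angular":[0,0,0],"hand":0},{"translation":[0,0,0],"angular":[0,0,0],"hand":0},{"translation":[0,0,-0.02],"angular":[0,0,0],"hand":0},{"translation":[0,0,-0.04],"angular":[0,0,0],"hand":0},{"translation":[0,0,-0.04],"angular":[0,0,0],"hand":0},{"translation":[0,0,-0.04],"angular":[0,0,0],"hand":0},{"translation":[0,0,-0.04],"angular":[0,0,0],"hand":0}]'
python3 -m handwheel '[{"translation":[-0.03,0.02,0],"angular":[0,0,0],"hand":0},{"translation":[-0.03,0.02,0],"angular":[0,0,0],"hand":0},{"translation":[-0.03,0.02,0],"angular":[0,0,0],"hand":0},{"translation":[-0.03,0.02,0],"angular":[0,0,0],"hand":0},{"translation":[-0.03,0.02,0],"angular":[0,0,0],"hand":0},{"translation":[-0.03,0.02,0],"angular":[0,0,0],"hand":0},{"translation":[-0.03,0.02,0],"angular":[0,0,0],"hand":0},{"translation":[-0.03,0.02,0],"angular":[0,0,0],"hand":0},{"translation":[0,0,0],"angular":[0,0,0],"hand":0},{"translation":[0,0,0],"angular":[0,0,0],"hand":0}]'
python3 -c "
from h import *
s=manip.get_state();print(s['position'],s['clock'])
cv2.imwrite('pics/t9.png',cv2.resize(manip.get_image('top')[130:260,170:480,::-1],None,fx=2.5,fy=2.5,interpolation=0))
cv2.imwrite('pics/s9.png',manip.get_image('scene')[:,:,::-1])"
```

```text
clock: 28.33
position: [0.6557, 0.2376, 0.2438]
ee_rot: [0.0, 1.0, 0.0, -0.0]
contact_force: [0.1, 0.3, -0.1]
width: 0.0852
gripper_force: 0.0
clock: 29.17
position: [0.4149, 0.0769, 0.2426]
ee_rot: [-0.0, 1.0, -0.0, 0.001]
contact_force: [0.6, -0.1, 0.7]
width: 0.0852
gripper_force: 0.0
[0.41492367 0.0768957  0.24263897] 29.1667
```

View pics/t9.png

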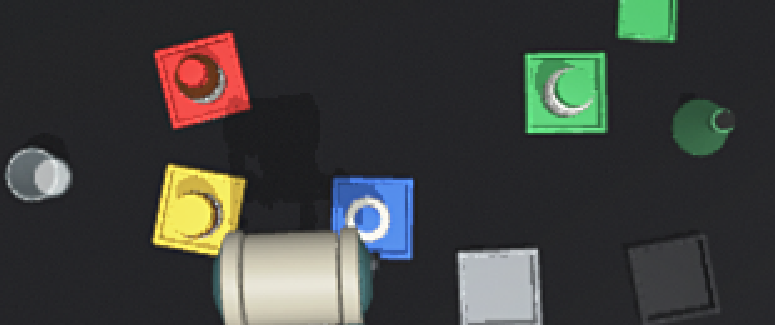

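View pics/s9.png

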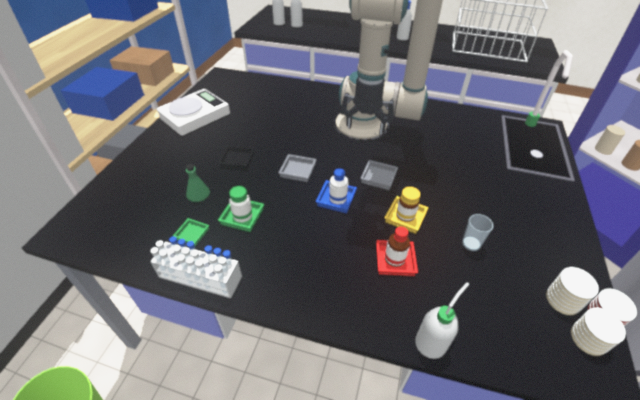

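All four bottles stand in the trays of their own colours, and the beaker and flask have not moved. One numeric check of the cap positions in the top crop, then I hand in.

```bash
python3 -c "
from h import *
for n,p,z,t in(('r',(194,72),.127,(.6566,.238)),('y',(192,214),.103,(.4787,.2455)),('b',(368,217),.119,(.464,.0128)),('g',(575,88),.109,(.6285,-.2515))):
    print(n,(at('top',[[170+p[0]/2.5-.4,130+p[1]/2.5-.4]],z)[0]-t).round(4))"
```

```text
r [-0.0034 -0.0038]
y [-0.005  -0.0021]
b [0.0009 0.0051]
g [-0.0048  0.0012]
```

```bash
python3 -c "
from rig import manip
print(manip.sign_off())"
```

```text
the job is handed in; nothing more can be done
None
```

The job is handed in at about 29 s of the 106 s allowed: each bottle stands upright in the tray of its own cap colour, about 5 mm or less off centre by the top camera, and the beaker and flask were left untouched; the sign-off returned no verdict.

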